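Pin the gate of the jar rack shut

ROBOT

A 6-joint arm with a two-finger parallel gripper is mounted at the origin on a cart in front of the work surface, level with it; the furniture and walls round the work are solid. World frame = base frame: x ahead of the robot, y to its left, z up, the work surface at z = 0. Lengths are in m, angles in rad, forces in N, time in s.
With the tool pointing down it reaches from about 0.35 to 0.975 m from the base axis. Payload 7.1 kg.
Tool frame: the origin (TCP) lies midway between the tips of the shut fingers; the grasp point (between the pads) lies 19 mm behind it; z points along the fingers, y is the line along which they close (so a half turn about z gives the same grasp; the last joint's range is limited). The gripper opens to 88 mm and grips with 3 to 60 N. Pads are 20 mm wide; open, the fingers measure 115 mm over their backs; the gripper's body (75 mm by 178 mm) begins 61 mm behind the grasp point.
Start: joints at [1.261, 0.423, 1.63, -0, 1.089, -0.019], TCP at [0.179, 0.599, 0.223] pointing down, gripper open.
Joint ranges: [-3, 3], [-0.9, 2.11], [0.09, 2.58], [-1.31, 4.45], [0.11, 2.69], [-2.54, 2.54]. Speed limits (rad/s): [2.39, 2.39, 3.01, 3.14, 3.14, 3.14].

INTERFACE

Orientations are given as a 3x3 rotation matrix whose columns are the frame's x, y, z axes.
In Python, from cell import bot, imaging, probe_bus gives the robot as it stands (bot), with the cameras (imaging) and the readings (probe_bus).
- The arm moves only by the tool drive_effector, called after "Call:" by a JSON object that holds its "fn" and its "kwargs", one argument or row to a line. Schema: {"type":"object","properties":{"rows":{"type":"object","properties":{"steps":{"type":"array","items":{"type":"array","items":{"type":"number"},"minItems":6,"maxItems":6},"minItems":1,"maxItems":10}},"additionalProperties":false,"required":["steps"]},"jaw":{"type":"number"},"clamp_n":{"type":"number"},"only":{"type":"string"},"quiet":{"type":"boolean"},"lines":{"type":"string"}},"required":["rows"],"additionalProperties":false}. rows is an object whose key "steps" holds a list of rows, 1 to 10 of them, each of 6 numbers: dx, dy, dz in normalised numbers (1 is 0.3 m), then a rotation vector rx, ry, rz in parts of the range, where 1.0 means pi/2 rad; each row shifts and turns the commanded pose from where the row before left it, along the tool's axes as they then stand; what a row does not reach is not made up. A row lasts 1/8 s, in which the tool goes at most 0.0625 m and 0.188 rad, less where a joint would pass 70% of its speed; a pose out of reach is approached as far as the arm can. jaw is the finger opening in m, set as the call begins (left out keeps the last). The fingers move at their own pace and stop on an object; clamp_n is the grip in N (left out, the last holds). Time passes only in rows, so rows that do not move let the fingers close. The tool returns the time, the measured TCP pose, the force, the opening and the grip force at its end. only (a regular expression) keeps the lines of the reply that match it, lines (a string "A,B") keeps lines A to B, and quiet returns only ok. No shift or turn number may pass 1 either way. Input that does not fit is refused with a message, and nothing moves.
- probe_bus.observe(): the state, without advancing time (a new reading comes with each control period).
- imaging.camera(name): name is "scene" or "top"; returns the picture (384x512x3 uint8, red, green, blue); there is no depth.
- imaging.camera_model(name): a dict with "mtx" (3x3 intrinsics, pixels), "dist" ([k1, k2, p1, p2, k3] as OpenCV has them; the pictures are not rectified), "rvec" (rotation vector, rad) and "tvec" (3), from world to camera coordinates, as OpenCV has them. Camera axes: x right, y down, z forward; pixel columns grow to the right and rows downward; lengths in m; the calibration is good to about 2 mm. A picture is of the moment at which its call begins. camera_model takes no time and is no camera call.
- bot.finish_job(): hands the job in; it is judged then, once.
The state is a dict: "clock": time; "qpos": joint angles; "joint_vel": joint speeds; "effort": joint torques, N m; "tool_pos": TCP position; "tool_rot": TCP orientation; "wrist_force": force on the tool from outside, world axes, zero at the start; "moment": the same for the moment, N m; "grip_width": finger opening in m; "grip_force": force on a finger pad.
Only numpy, scipy, OpenCV 4.12 (cv2) and the standard library are available. Lean on these libraries where they do the work, as an engineer would, in place of code of your own. Each camera call takes 0.05 s, during which the arm holds its last target. There are 200 camera calls.

TASK

Swing the gate bar of the spice-jar rack fully shut, so that the eye at its end lies between the two rings of the fork. Then take the longer of the two pins standing in the wooden block and drop it from above through all three rings until its collar rests on the top ring; leave the shorter pin standing in the block.

Things in the scene. Friction and masses are not known exactly. Their poses are not given: they have to be found in the camera images.
- rack: Wooden jar rack, fixed. Origin on the worktop (z=0) under the axis of its steel fork: two rings on a post at y=-27 mm, bore 28, outside 44 mm, at heights 26-46 and 74-94 mm. z up. Gate hinge post at y=+180 mm, 90 mm high. Gate closes the -x side; two loose jars stand at (x, y) = (62, 70) and (62, 145) mm, 45 mm wide, tops 114 mm up.
- gate (a joint): Gate bar angle, rad: 0 = shut at its stop, bar along the rack's y, its eye (bore 28, outside 44 mm, 180 mm from the hinge axis) between the fork's rings, holes in line. It opens to the rack's -x side, to 0.9. Steel bar 12 mm thick, centred on the line from hinge axis to eye, at heights 50-70 mm. About 1 N at the eye moves it; it stays where left. Push it from the side.
- long_pin: Steel pin, 126 mm tall, upright in a wooden block (70x150x40 mm, sockets 90 mm apart, 32 deep, 19 wide). Origin: centre of the lower tip, 8 mm above the worktop at first; z up. Shank 16 mm thick, tip tapered to 10; collar 44 mm wide at 80-86 mm above the tip, round grip 24 mm wide at 86-126 mm. 70 to 130 g. Fully home in the fork, its tip is 14 mm above the worktop.
- short_pin: The other pin, in the other socket of the block (which is which varies): same collar and grip, but a shank of only 48 mm, so 94 mm tall and standing 32 mm lower; too short for the fork. Origin: centre of its lower tip, z up.

How it is judged:
On the way:
1. the gate bar is swung shut, its eye between the fork's rings (value of joint gate below 0.08 rad), for 0.2 s.
At the end, for the whole second after the job is handed in: Gate shut within 0.08 rad; long pin at rest in the fork, upright within 10 degrees, tip within 15 mm of the ring axis and at most 22 mm above the worktop (8 mm above fully home); short pin still standing in its socket (tip moved under 20 mm, leaning under 0.25 rad) (value of joint gate below 0.08 rad and horizontal distance between long_pin and rack below 0.015 m and z of long_pin in the frame of rack below 0.022 m and angle between long_pin's own z axis and vertical below 0.17 rad and linear speed of long_pin below 0.02 m/s and distance of short_pin from where it was at the start of the episode below 0.02 m and angle between short_pin's own z axis and vertical below 0.25 rad); the robot touches nothing.
It also fails if it takes over 64 s, if anything falls off the work surface, if the arm or the gripper's body presses on something with over 40 N, if the wrist force passes 120 N, or if a joint passes its speed limit or range.

## Working session

There is one attempt and no reset: what is moved stays moved. The work goes in short steps, Python scripts to look and compute and a tool call to move; the robot and the scene stay as the last step left them, time stands still between calls to the robot, and variables do not carry over. Pictures are saved under pics/ and viewed, at most 10 in all, crops included, and the job is handed in when it is done.

```bash
ls; mkdir -p pics
```

Run:
```python
from cell import bot, imaging, probe_bus
import cv2,numpy as np
for n in("scene","top"):
    im=imaging.camera(n); cv2.imwrite(f"pics/{n}0.png",im[:,:,::-1])
    m=imaging.camera_model(n); R=cv2.Rodrigues(np.array(m["rvec"]))[0]
    print(n,m["mtx"],m["dist"],-R.T@np.array(m["tvec"]).ravel(),R[2])
o=probe_bus.observe();print({k:np.round(o[k],3) for k in o})
```

```text
cell.py
pics
scene [[372.96531043   0.         254.49652226]
 [  0.         372.96531043 192.43480143]
 [  0.           0.           1.        ]] [-0.01042124  0.          0.          0.          0.        ] [ 0.06249314 -0.48376051  0.52468557] [ 0.49127795  0.65582082 -0.57318848]
top [[405.90065344   0.         251.26851377]
 [  0.         405.90065344 196.370306  ]
 [  0.           0.           1.        ]] [-0.14900316  0.          0.          0.          0.        ] [0.41510681 0.05044852 0.99510327] [ 0.07300055  0.03625346 -0.99667277]
{'clock': np.float64(0.1), 'qpos': array([ 1.261,  0.424,  1.631, -0.   ,  1.089, -0.019]), 'joint_vel': array([ 0.001, -0.002, -0.001, -0.001,  0.001,  0.002]), 'effort': array([-1.0000e-03, -5.4562e+01, -2.7432e+01,  6.5000e-02,  1.9000e-02,
       -0.0000e+00]), 'tool_pos': array([0.179, 0.598, 0.222]), 'tool_rot': array([[-0.958,  0.287, -0.   ],
       [ 0.287,  0.958, -0.001],
       [ 0.   , -0.001, -1.   ]]), 'wrist_force': array([-0.281,  0.008, -0.238]), 'moment': array([-0.005, -0.002, -0.011]), 'grip_force': np.float64(0.0), 'grip_width': np.float64(0.088)}
```

View pics/scene0.png

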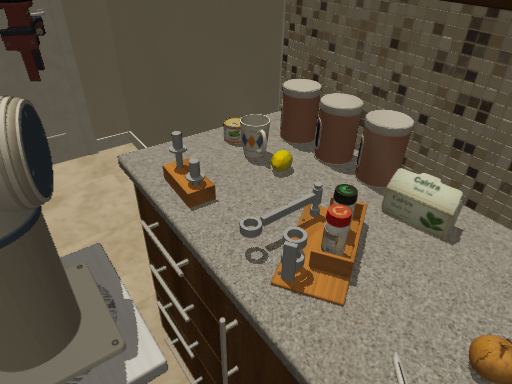

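View pics/top0.png

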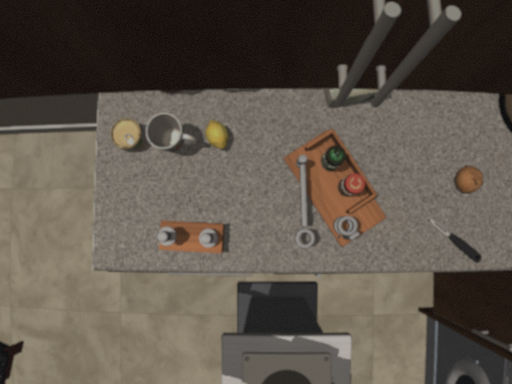

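The scene view shows the pin block with the taller pin at about (178,135) and the shorter at (195,163). The fork is at (294,236), the gate eye at (251,227) and the hinge at (317,187). In the top view the long pin is at (167,235), the short at (208,238), the eye at (305,238), the hinge at (303,160) and the fork at (347,226). Next I'll enlarge crops to get exact pixels.

Run:
```python
import cv2,numpy as np
s=cv2.imread("pics/scene0.png");t=cv2.imread("pics/top0.png")
f=lambda im,x,y,w,h,k:cv2.resize(im[y:y+h,x:x+w],None,fx=k,fy=k,interpolation=cv2.INTER_CUBIC)
a=np.hstack([f(s,160,125,60,85,6),f(s,235,175,73,85,6)])
cv2.imwrite("pics/cs.png",a)
b=np.hstack([f(t,155,215,75,45,5),f(t,290,205,75,45,5)]);c=np.hstack([f(t,280,145,75,60,5),f(s,275,220,75,60,5)])
cv2.imwrite("pics/ct.png",np.vstack([b,c]))
```

```text
(no output)
```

View pics/cs.png

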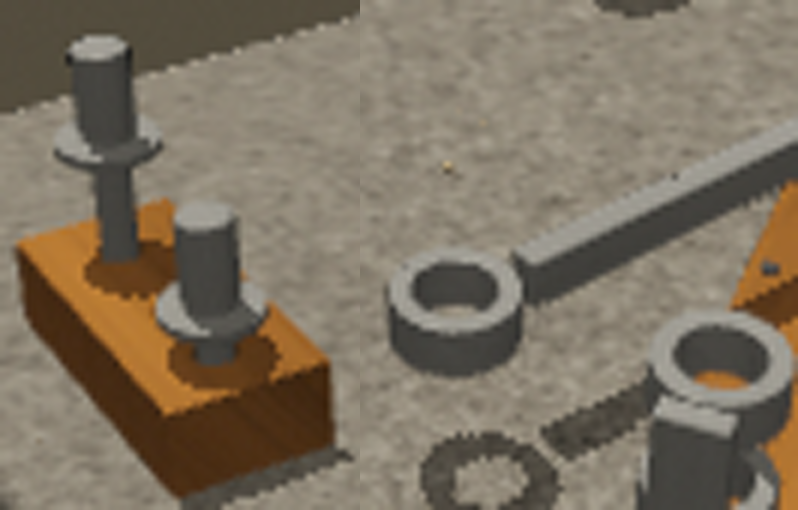

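View pics/ct.png

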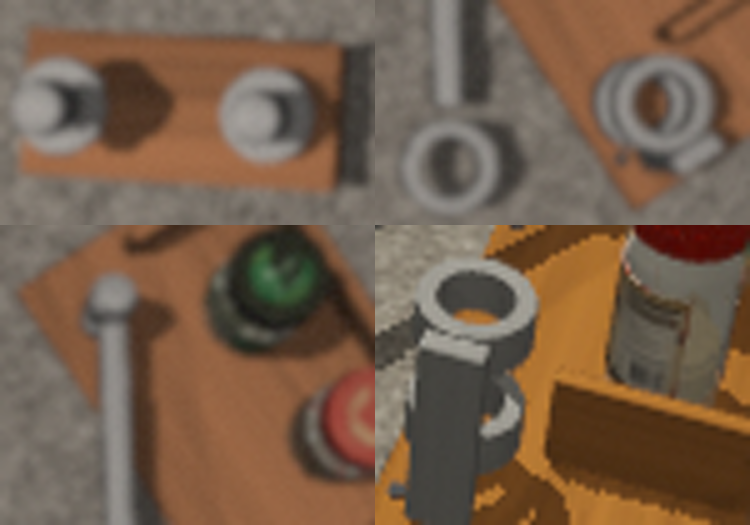

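The crops show these centres:

| Item | Scene px | Top px |
|---|---|---|
| Long pin grip top | (176.3,132.6) | (162.6,236) |
| Short pin grip top | (193.8,160.8) | (206.6,238) |
| Eye | (250.6,222.4) | (304.8,238) |
| Fork top ring | (294.8,234.5) | (347.6,225.2) |
| Hinge top | – | (302.2,159) |

The left pin is the taller one. I'll triangulate these points.

Create h.py:
```python
import cv2,numpy as np
from cell import bot, imaging, probe_bus
M={n:imaging.camera_model(n) for n in("scene","top")}
for m in M.values():
    for k in m: m[k]=np.array(m[k],float)
def ray(n,p):
    m=M[n];R=cv2.Rodrigues(m["rvec"])[0]
    u=cv2.undistortPoints(np.array([[p]],float),m["mtx"],m["dist"]).ravel()
    return -R.T@m["tvec"].ravel(),R.T@np.array([*u,1])
def plane(n,p,z):
    c,d=ray(n,p);return c+d*(z-c[2])/d[2]
def tri(ps,pt):
    (a,d),(b,e)=ray("scene",ps),ray("top",pt)
    t=np.linalg.lstsq(np.c_[d,-e],b-a,rcond=None)[0]
    P,Q=a+d*t[0],b+e*t[1];return (P+Q)/2,np.linalg.norm(P-Q)*1000
```

Run:
```python
from h import *
np.set_printoptions(precision=4,suppress=True)
for n,s,t,z in[("long",(176.3,132.6),(162.6,236),.134),("short",(193.8,160.8),(206.6,238),.102),("eye",(250.6,222.4),(304.8,238),.07),("fork",(294.8,234.5),(347.6,225.2),.094)]:
    print(n,*tri(s,t),plane("scene",s,z),plane("top",t,z))
print(plane("top",(167.2,236),.094),plane("top",(208,237.6),.062),"hinge",plane("top",(302.2,159),.09))
# fork refinement: circles in top view
g=cv2.cvtColor(imaging.camera("top"),cv2.COLOR_RGB2GRAY)
for x0,y0 in((290,215),(330,205),(150,215),(195,215)):
    c=cv2.resize(g[y0:y0+40,x0:x0+40],None,fx=8,fy=8,interpolation=cv2.INTER_CUBIC)
    r=cv2.HoughCircles(c,cv2.HOUGH_GRADIENT_ALT,1.5,20,param1=150,param2=.6,minRadius=25,maxRadius=95)
    if r is not None: print([((q[0]+.5)/8-.5+x0,(q[1]+.5)/8-.5+y0,q[2]/8) for q in r[0]])
```

```text
long [0.393  0.2728 0.1307] 0.7863783761715576 [0.3905 0.2662 0.134 ] [0.3927 0.2722 0.134 ]
short [0.3882 0.1818 0.0987] 0.1149908757433346 [0.3857 0.1768 0.102 ] [0.3883 0.1813 0.102 ]
eye [ 0.3884 -0.038   0.0682] 0.5042777022608873 [ 0.3873 -0.0399  0.07  ] [ 0.3882 -0.0377  0.07  ]
fork [ 0.417  -0.1313  0.0906] 0.20831172629108713 [ 0.4142 -0.134   0.094 ] [ 0.4171 -0.1307  0.094 ]
[0.3918 0.2719 0.094 ] [0.3881 0.1839 0.062 ] hinge [ 0.5658 -0.0311  0.09  ]
```

Careful with the scale: shifts go in shares of 0.3 m and turns go in shares of pi/2 rad. That gives: 0.16 rad / 1.5708 = 0.1019.

Call:
{"fn": "drive_effector", "kwargs": {
  "rows": {"steps": [[0,0,0,0,0,0.1019],[0,0,0,0,0,0.1019],[0,0,0,0,0,0.1019],[0,0,0,0,0,0.1019],[0,0,0,0,0,0.1019],[0,0,0,0,0,0.1019],[0,0,0,0,0,0]]},
  "jaw": 0
}}

```text
clock: 1.02
tool_pos: [0.1791, 0.5986, 0.2224]
tool_rot: [[-0.316, 0.949, -0.0], [0.949, 0.316, -0.001], [-0.0, -0.0, -1.0]]
wrist_force: [0.1, 0.1, -0.8]
grip_width: 0.0216
grip_force: 0.0
```

Create to.py:
```python
import sys
from h import *
o=probe_bus.observe();t=np.array([float(a) for a in sys.argv[1:4]])
R=np.array(o["tool_rot"]);np.set_printoptions(precision=4,suppress=True)
print("tool-axis shift",R.T@(t-o["tool_pos"]),"pos",o["tool_pos"],"y",R[:,1],"z",R[:,2],"F",o["wrist_force"],"q",o["qpos"],"t",o["clock"])
```

```bash
python3 to.py .426 .03 .222
```

```text
tool-axis shift [-0.6174  0.0546  0.0007] pos [0.1791 0.5986 0.2224] y [ 0.9488  0.3159 -0.0003] z [-0.0002 -0.0005 -1.    ] F [ 0.0631  0.0899 -0.8469] q [ 1.261   0.4234  1.6302 -0.      1.0886  0.9396] t 1.025
```

To row units: -0.06 m / 0.3 = -0.2, 0.0055 m / 0.3 = 0.0183.

Call:
{"fn": "drive_effector", "kwargs": {
  "rows": {"steps": [[-0.2,0.0183,0,0,0,0],[-0.2,0.0183,0,0,0,0],[-0.2,0.0183,0,0,0,0],[-0.2,0.0183,0,0,0,0],[-0.2,0.0183,0,0,0,0],[-0.2,0.0183,0,0,0,0],[-0.2,0.0183,0,0,0,0],[-0.2,0.0183,0,0,0,0],[-0.2,0.0183,0,0,0,0],[-0.2,0.0183,0,0,0,0]]},
  "jaw": 0
}}

```text
clock: 2.28
tool_pos: [0.4207, 0.0446, 0.223]
tool_rot: [[-0.318, 0.948, 0.001], [0.948, 0.318, 0.0], [-0.0, 0.001, -1.0]]
wrist_force: [0.7, 1.4, 0.4]
grip_width: 0.0002
grip_force: 0.0
```

Call:
{"fn": "drive_effector", "kwargs": {
  "rows": {"steps": [[0,0,0.1867,0,0,0],[0,0,0.1867,0,0,0],[0,0,0.1867,0,0,0],[0,0,0,0,0,0]]}
}}

```text
clock: 2.78
tool_pos: [0.4165, 0.0461, 0.0513]
tool_rot: [[-0.317, 0.948, -0.01], [0.948, 0.317, -0.001], [0.002, -0.01, -1.0]]
wrist_force: [-1.4, -0.7, 0.2]
grip_width: 0.0002
grip_force: 0.0
```

```bash
python3 to.py .426 .03 .052
```

```text
tool-axis shift [-0.0183  0.0039 -0.0008] pos [0.4165 0.0461 0.0513] y [ 0.9484  0.317  -0.0099] z [-0.0102 -0.0009 -0.9999] F [-1.3892 -0.6846  0.1527] q [ 0.0819  0.4511  2.1641 -0.      0.5365 -0.2407] t 2.775
```

To row units: -0.016 m / 0.3 = -0.0533, -0.006 m / 0.3 = -0.02.

Call:
{"fn": "drive_effector", "kwargs": {
  "rows": {"steps": [[-0.0533,-0.0067,0,0,0,0],[-0.0533,-0.0067,0,0,0,0],[-0.0533,-0.0067,0,0,0,0],[-0.0533,-0.0067,0,0,0,0],[-0.0533,-0.0067,0,0,0,0],[-0.0533,-0.0067,0,0,0,0],[-0.0533,-0.0067,0,0,0,0],[-0.0267,-0.0033,0,0,0,0],[-0.02,-0.0033,0,0,0,0],[0,0,0,0,0,0]]}
}}

```text
clock: 4.03
tool_pos: [0.4445, -0.0784, 0.0546]
tool_rot: [[-0.314, 0.949, -0.0], [0.949, 0.314, -0.0], [-0.0, -0.0, -1.0]]
wrist_force: [-0.5, -0.1, -0.6]
grip_width: 0.0007
grip_force: 0.0
```

```bash
python3 to.py .4438 -.0901 .052
```

```text
tool-axis shift [-0.0109 -0.0044  0.0026] pos [ 0.4445 -0.0784  0.0546] y [ 0.9493  0.3142 -0.0001] z [-0.0001 -0.0001 -1.    ] F [-0.5041 -0.1421 -0.6433] q [-0.2008  0.4701  2.102  -0.0001  0.5696 -0.5204] t 4.025
```

To row units: -0.004 m / 0.3 = -0.0133, -0.003 m / 0.3 = -0.01.

Call:
{"fn": "drive_effector", "kwargs": {
  "rows": {"steps": [[-0.0133,-0.0033,0,0,0,0],[-0.0133,-0.0033,0,0,0,0],[-0.01,-0.0033,0,0,0,0],[0,0,0,0,0,0]]}
}}

```text
clock: 4.53
tool_pos: [0.4452, -0.0897, 0.0547]
tool_rot: [[-0.314, 0.949, 0.0], [0.949, 0.314, -0.0], [-0.0, 0.0, -1.0]]
wrist_force: [-0.4, -0.3, -0.7]
grip_width: 0.0006
grip_force: 0.0
```

Call:
{"fn": "drive_effector", "kwargs": {
  "rows": {"steps": [[-0.0067,0,0,0,0,0],[0,0,0,0,0,0]]}
}}

```text
clock: 4.78
tool_pos: [0.4455, -0.0909, 0.0546]
tool_rot: [[-0.314, 0.949, -0.001], [0.949, 0.314, 0.001], [0.001, -0.0, -1.0]]
wrist_force: [-0.1, 4.3, 1.4]
grip_width: 0.0005
grip_force: 2.2
```

Run:
```python
from h import *
t=imaging.camera("top");s=imaging.camera("scene")
f=lambda im,x,y,w,h,k:cv2.resize(im[y:y+h,x:x+w],None,fx=k,fy=k,interpolation=cv2.INTER_CUBIC)
cv2.imwrite("pics/gate.png",np.hstack([f(t,285,150,80,110,5),f(s,255,175,78,110,5)])[:,:,::-1])
```

```text
(no output)
```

View pics/gate.png

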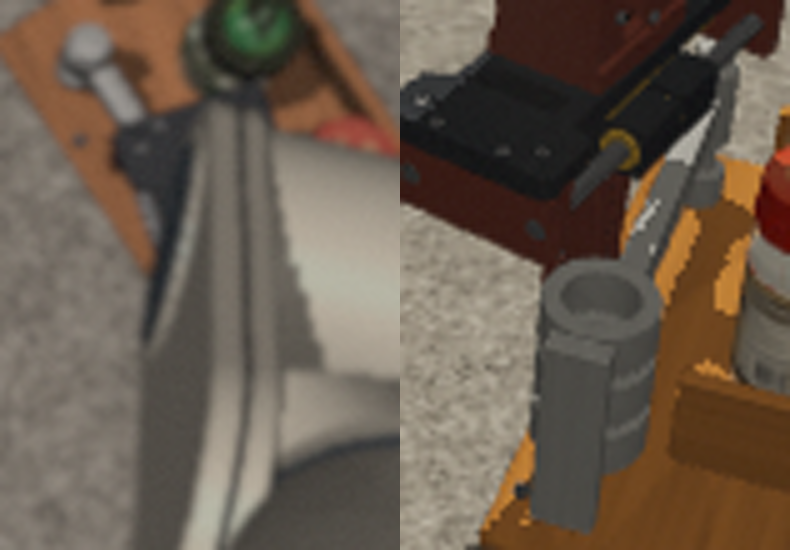

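The gate is shut: in the scene crop the eye sits flush between the fork rings, with the ring centre at scene (295.6,234.6). The stop is felt at about 4 N. Next is to back off, rise and go to the long pin.

To row units: -0.06 m / 0.3 = -0.2, 0.03 m / 0.3 = 0.1.

Call:
{"fn": "drive_effector", "kwargs": {
  "rows": {"steps": [[0.1,0,0,0,0,0],[0,0,-0.2,0,0,0],[0,0,-0.2,0,0,0],[0,0,-0.2,0,0,0],[0,0,0,0,0,0]]},
  "jaw": 0.06
}}

```text
clock: 5.5
tool_pos: [0.4393, -0.0635, 0.2391]
tool_rot: [[-0.315, 0.949, 0.01], [0.949, 0.315, -0.002], [-0.005, 0.009, -1.0]]
wrist_force: [0.4, -0.4, 0.1]
grip_width: 0.0468
grip_force: 0.0
```

```bash
python3 to.py .3925 .2724 .235
```

```text
tool-axis shift [0.3336 0.0612 0.003 ] pos [ 0.4393 -0.0635  0.2391] y [0.9492 0.3147 0.0086] z [ 0.0097 -0.0018 -1.    ] F [ 0.4492 -0.426   0.105 ] q [-0.1702  0.1251  2.0034 -0.0002  1.0032 -0.4902] t 5.5
```

To row units: 0.0555 m / 0.3 = 0.185, 0.0102 m / 0.3 = 0.034.

Call:
{"fn": "drive_effector", "kwargs": {
  "rows": {"steps": [[0.185,0.034,0,0,0,0],[0.185,0.034,0,0,0,0],[0.185,0.034,0,0,0,0],[0.185,0.034,0,0,0,0],[0.185,0.034,0,0,0,0],[0.185,0.034,0,0,0,0],[0,0,0,0,0,0],[0,0,0,0,0,0]]}
}}

```text
clock: 6.5
tool_pos: [0.3889, 0.2717, 0.2334]
tool_rot: [[-0.316, 0.949, -0.002], [0.949, 0.316, -0.002], [-0.001, -0.002, -1.0]]
wrist_force: [0.3, 0.1, -0.5]
grip_width: 0.0598
grip_force: 0.0
```

```bash
python3 to.py .3925 .2724 .15
```

Run:
```python
from h import *
t=imaging.camera("top");s=imaging.camera("scene")
f=lambda im,x,y,w,h,k:cv2.resize(im[y:y+h,x:x+w],None,fx=k,fy=k,interpolation=cv2.INTER_CUBIC)
cv2.imwrite("pics/gate2.png",np.hstack([f(t,285,150,80,110,5),f(s,150,100,78,110,5)])[:,:,::-1])
```

```text
tool-axis shift [-0.0004  0.0038  0.0834] pos [0.3889 0.2717 0.2334] y [ 0.9489  0.3155 -0.0025] z [-0.002  -0.0018 -1.    ] F [ 0.3002  0.1189 -0.5116] q [ 0.585   0.1874  1.9418 -0.0005  1.0151  0.2642] t 6.5
```

View pics/gate2.png

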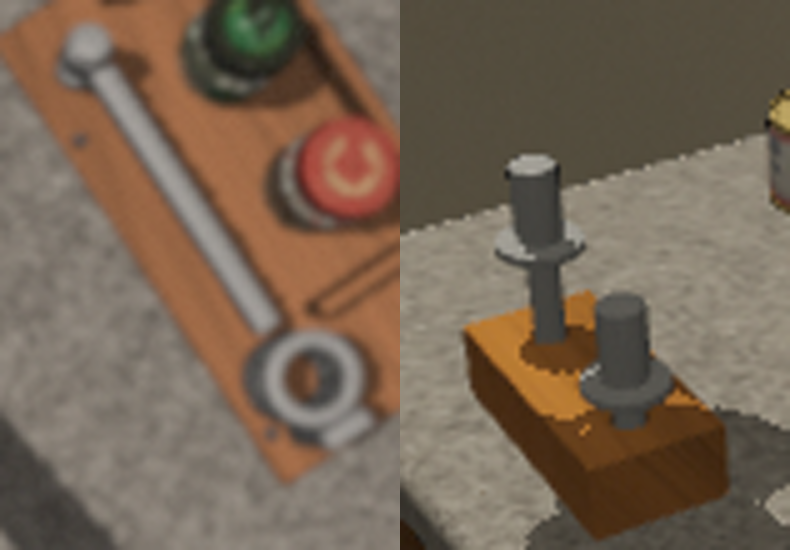

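The gate stayed shut, with the bar along the rack edge and the fork ring at top (347.2,225.6). Both pins stand undisturbed. Now I'll descend on the long pin.

To row units: 0.04 m / 0.3 = 0.1333, 0.0038 m / 0.3 = 0.0127.

Call:
{"fn": "drive_effector", "kwargs": {
  "rows": {"steps": [[0,0.0127,0.1333,0,0,0],[0,0,0.1333,0,0,0],[0,0,0.1,0,0,0],[0,0,0.0767,0,0,0],[0,0,0,0,0,0],[0,0,0,0,0,0]]},
  "jaw": 0.06
}}

```text
clock: 7.35
tool_pos: [0.394, 0.2731, 0.1024]
tool_rot: [[-0.313, 0.95, 0.001], [0.95, 0.313, 0.0], [0.0, 0.001, -1.0]]
wrist_force: [-0.7, -0.1, 0.5]
grip_width: 0.0597
grip_force: 0.0
```

```bash
python3 to.py .3925 .2724 .1
```

```text
tool-axis shift [-0.0002 -0.0016  0.0024] pos [0.394  0.2731 0.1024] y [0.9497 0.3133 0.0007] z [ 0.0006  0.0004 -1.    ] F [-0.694  -0.0939  0.4733] q [ 0.5814  0.4042  2.0268 -0.0001  0.7099  0.2628] t 7.35
```

To row units: -0.0015 m / 0.3 = -0.005.

Call:
{"fn": "drive_effector", "kwargs": {
  "rows": {"steps": [[0,-0.005,0,0,0,0],[0,0,0,0,0,0],[0,0,0,0,0,0],[0,0,0,0,0,0],[0,0,0,0,0,0],[0,0,0,0,0,0]]},
  "jaw": 0.015,
  "clamp_n": 30
}}

```text
clock: 8.1
tool_pos: [0.392, 0.2733, 0.1019]
tool_rot: [[-0.315, 0.949, 0.0], [0.949, 0.315, 0.0], [0.0, 0.0, -1.0]]
wrist_force: [-0.2, -0.7, 3.8]
grip_width: 0.0239
grip_force: 30.0
```

Call:
{"fn": "drive_effector", "kwargs": {
  "rows": {"steps": [[0,0,-0.0667,0,0,0],[0,0,-0.1,0,0,0],[0,0,-0.1333,0,0,0],[0,0,-0.1333,0,0,0],[0,0,0,0,0,0],[0,0,0,0,0,0]]}
}}

```text
clock: 8.85
tool_pos: [0.3913, 0.2728, 0.2308]
tool_rot: [[-0.315, 0.949, -0.001], [0.949, 0.315, -0.001], [-0.0, -0.001, -1.0]]
wrist_force: [-0.5, 0.1, -0.6]
grip_width: 0.0236
grip_force: 29.9
```

```bash
python3 to.py .4165 -.1308 .2324
```

```text
tool-axis shift [-0.391  -0.1031 -0.0013] pos [0.3913 0.2728 0.2308] y [ 0.9492  0.3146 -0.0011] z [-0.001  -0.0006 -1.    ] F [-0.4552  0.1456 -0.561 ] q [0.5838 0.1941 1.9399 0.     1.0087 0.2638] t 8.85
```

To row units: -0.0435 m / 0.3 = -0.145, -0.0115 m / 0.3 = -0.0383.

Call:
{"fn": "drive_effector", "kwargs": {
  "rows": {"steps": [[-0.145,-0.0383,0,0,0,0],[-0.145,-0.0383,0,0,0,0],[-0.145,-0.0383,0,0,0,0],[-0.145,-0.0383,0,0,0,0],[-0.145,-0.0383,0,0,0,0],[-0.145,-0.0383,0,0,0,0],[-0.145,-0.0383,0,0,0,0],[-0.145,-0.0383,0,0,0,0],[-0.145,-0.0383,0,0,0,0],[0,0,0,0,0,0]]}
}}

```text
clock: 10.1
tool_pos: [0.416, -0.133, 0.2301]
tool_rot: [[-0.311, 0.95, -0.003], [0.95, 0.311, 0.001], [0.001, -0.002, -1.0]]
wrist_force: [-0.0, 0.2, -1.0]
grip_width: 0.0236
grip_force: 29.9
```

Call:
{"fn": "drive_effector", "kwargs": {
  "rows": {"steps": [[0,0,0,0,0,0],[0,0,0,0,0,0]]}
}}

```text
clock: 10.35
tool_pos: [0.4163, -0.13, 0.231]
tool_rot: [[-0.316, 0.949, -0.001], [0.949, 0.316, 0.001], [0.001, -0.001, -1.0]]
wrist_force: [1.6, 0.1, -1.0]
grip_width: 0.0237
grip_force: 29.9
```

```bash
python3 to.py .4165 -.1308 .2324
```

Run:
```python
from h import *
t=imaging.camera("top");s=imaging.camera("scene")
f=lambda im,x,y,w,h,k:cv2.resize(im[y:y+h,x:x+w],None,fx=k,fy=k,interpolation=cv2.INTER_CUBIC)
cv2.imwrite("pics/hover.png",np.hstack([f(t,310,185,60,100,5),f(s,255,160,90,100,5)])[:,:,::-1])
```

```text
tool-axis shift [-0.0009 -0.0001 -0.0014] pos [ 0.4163 -0.13    0.231 ] y [ 0.9488  0.3158 -0.0011] z [-0.0014  0.0006 -1.    ] F [ 1.5516  0.0607 -1.013 ] q [-0.33    0.1298  2.0197  0.0002  0.9937 -0.6514] t 10.35
```

View pics/hover.png

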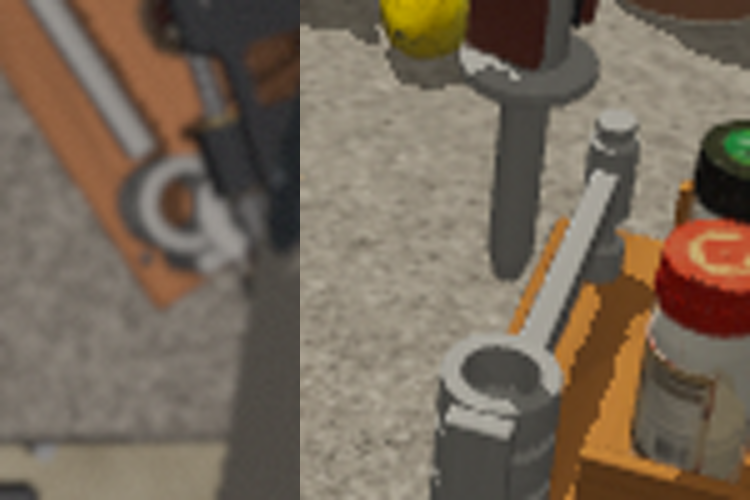

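The hover view shows the pin held with its tip at scene (296.0,213.9). The collar is at about (301.6,174.5) and the ring hole at (295.0,234.1). I'll check alignment numerically.

Run:
```python
from h import *
np.set_printoptions(precision=4,suppress=True)
m=M["scene"];P=np.array([[.4163,-.13,z] for z in(.137,.220,.094)]+[[.4165,-.1308,.094]])
print(cv2.projectPoints(P,m["rvec"],m["tvec"],m["mtx"],m["dist"])[0].reshape(-1,2))
print("ring",plane("scene",(295.0,234.1),.094),"tip",plane("scene",(296,213.9),.137),"collar",plane("scene",(301.6,174.5),.220))
```

```text
[[296.2347 213.4521]
 [300.6375 171.4937]
 [294.2024 232.7815]
 [294.59   232.9865]]
ring [ 0.4151 -0.1334  0.094 ] tip [ 0.4152 -0.1307  0.137 ] collar [ 0.4116 -0.1374  0.22  ]
```

To row units: 0.015 m / 0.3 = 0.05, -0.0015 m / 0.3 = -0.005.

Call:
{"fn": "drive_effector", "kwargs": {
  "rows": {"steps": [[-0.005,-0.0017,0.05,0,0,0],[0,0,0.05,0,0,0],[0,0,0.05,0,0,0],[0,0,0.05,0,0,0],[0,0,0,0,0,0]]}
}}

```text
clock: 11.08
tool_pos: [0.4157, -0.1323, 0.1701]
tool_rot: [[-0.314, 0.949, -0.003], [0.949, 0.314, 0.001], [0.002, -0.003, -1.0]]
wrist_force: [-0.1, 0.1, -1.0]
grip_width: 0.0236
grip_force: 29.9
```

```bash
python3 to.py .4163 -.1315 .108
```

```text
tool-axis shift [0.0004 0.001  0.0621] pos [ 0.4157 -0.1323  0.1701] y [ 0.9493  0.3145 -0.0027] z [-0.0033  0.0011 -1.    ] F [-0.128   0.0555 -1.0051] q [-0.3353  0.2285  2.0725  0.      0.8441 -0.6552] t 11.075
```

To row units: 0.012 m / 0.3 = 0.04, 0.01 m / 0.3 = 0.0333.

Call:
{"fn": "drive_effector", "kwargs": {
  "rows": {"steps": [[0,0,0.04,0,0,0],[0,0,0.04,0,0,0],[0,0,0.04,0,0,0],[0,0,0.0333,0,0,0],[0,0,0.0267,0,0,0],[0,0,0,0,0,0]]}
}}

```text
clock: 11.82
tool_pos: [0.4164, -0.1325, 0.1171]
tool_rot: [[-0.315, 0.949, -0.001], [0.949, 0.315, 0.0], [0.001, -0.001, -1.0]]
wrist_force: [-0.2, -0.9, -0.7]
grip_width: 0.0231
grip_force: 29.9
```

```bash
python3 to.py .4163 -.1315 .108
```

```text
tool-axis shift [0.001  0.0002 0.0091] pos [ 0.4164 -0.1325  0.1171] y [ 0.9492  0.3146 -0.001 ] z [-0.0012  0.0004 -1.    ] F [-0.189  -0.8787 -0.73  ] q [-0.3353  0.3272  2.1069 -0.      0.7087 -0.6553] t 11.825
```

To row units: 0.004 m / 0.3 = 0.0133, 0.003 m / 0.3 = 0.01.

Call:
{"fn": "drive_effector", "kwargs": {
  "rows": {"steps": [[0,0,0.0133,0,0,0],[0,0,0.01,0,0,0],[0,0,0,0,0,0],[0,0,0,0,0,0]]}
}}

```text
clock: 12.32
tool_pos: [0.4169, -0.1327, 0.1108]
tool_rot: [[-0.315, 0.949, 0.0], [0.949, 0.315, -0.0], [-0.0, 0.0, -1.0]]
wrist_force: [-0.2, 0.1, -0.9]
grip_width: 0.0236
grip_force: 29.9
```

Call:
{"fn": "drive_effector", "kwargs": {
  "rows": {"steps": [[0,0,0,0,0,0],[0,0,0,0,0,0],[0,0,0,0,0,0],[0,0,0,0,0,0]]},
  "jaw": 0.05
}}

```text
clock: 12.82
tool_pos: [0.4168, -0.1326, 0.1107]
tool_rot: [[-0.315, 0.949, 0.0], [0.949, 0.315, -0.0], [-0.0, 0.0, -1.0]]
wrist_force: [-0.0, -0.1, -0.2]
grip_width: 0.0499
grip_force: 0.0
```

Call:
{"fn": "drive_effector", "kwargs": {
  "rows": {"steps": [[0,0,-0.1,0,0,0],[0,0,-0.1333,0,0,0],[0,0,-0.1667,0,0,0],[0.1667,0,0,0,0,0],[0.2,0,0,0,0,0],[0.2,0,0,0,0,0],[0.2,0,0,0,0,0],[0,0,0,0,0,0]]}
}}

```text
clock: 13.82
tool_pos: [0.3429, 0.0888, 0.2307]
tool_rot: [[-0.322, 0.947, -0.0], [0.947, 0.322, 0.0], [0.0, 0.0, -1.0]]
wrist_force: [0.3, -0.5, -0.4]
grip_width: 0.0498
grip_force: 0.0
```

Run:
```python
from h import *
t=imaging.camera("top");s=imaging.camera("scene")
f=lambda im,x,y,w,h,k:cv2.resize(im[y:y+h,x:x+w],None,fx=k,fy=k,interpolation=cv2.INTER_CUBIC)
cv2.imwrite("pics/end.png",np.hstack([f(t,310,185,60,100,5),f(s,255,175,90,100,5)])[:,:,::-1])
```

```text
(no output)
```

View pics/end.png

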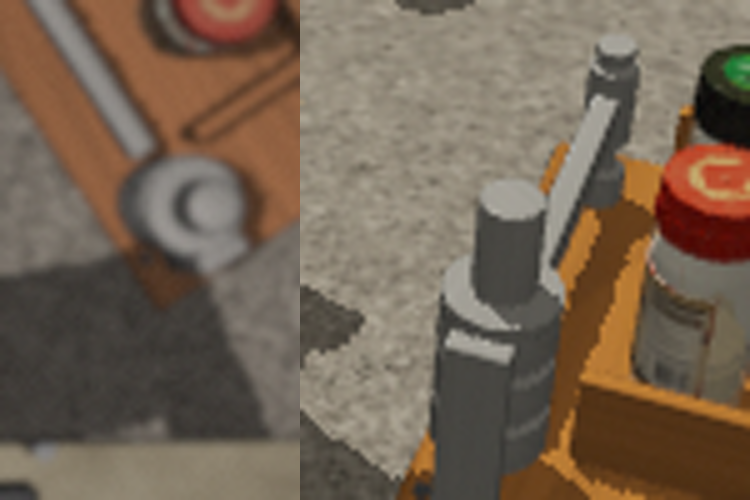

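The pin stands upright with its collar resting on the top ring, around scene (355,234), and the gate is still shut. The arm is clear, so I'm handing in.

```bash
python3 -c "
from cell import bot, imaging, probe_bus
print(bot.finish_job())"
```

```text
the job is handed in; nothing more can be done
None
```

The gate is shut and the long pin sits home through all three rings in the last images; the arm never touched the short pin, and the job was handed in at about 14 s, with no verdict shown.

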